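Set up the painting place: canvas on the easel, rinse pail on its hook

TASK

Get this painting place ready: first take the canvas out of the drying rack and set it on the table easel, upright, centred on the ledge, picture to the front and leaning flat against the back, and let go of it. Then hang the tall pail by its hoop handle on the hook of the stand so that it hangs freely. Set both down without dropping them, and leave the low pan and the paint bottles standing where they are.

Things in the scene. Friction and masses are not known exactly. Their poses are not given: they have to be found in the camera images.
- canvas: Stretched canvas: board 140 wide, 160 tall, 16 thick (mm), 0.16 kg; landscape on the front. Origin: middle of the bottom edge, mid-thickness. x out of the picture, y along the width, z up the canvas. Starts in the rack, leaning back 25 deg, top towards the robot, picture away from it; its upper 80 mm are free on both sides: pinch the top edge's middle across the thickness, tool tilted along it.
- canvas_face (a point): Middle of the picture side of the canvas, 80 mm above the bottom edge.
- rack: Dark wooden drying rack, fixed: plank foot 150 x 130 mm, four thin slats leaning back 25 deg that reach 80 mm up the canvas' back, and a ledge with an 8 mm lip in front of the canvas. Origin: centre of its underside, on the table; z up, x towards the side the picture faces.
- easel: Light wooden table easel, fixed, ledge about 50 mm above the table, rear legs towards the robot. Origin: on the table under the easel, z up, x towards its front.
- easel_rest: Where the canvas' own frame must come on the light wooden easel (fixed, front away from the robot): origin on the ledge, mid-width, 8 mm before the two flat slats; x out of the front, y along the ledge, z up the slope, 30 deg back from vertical. Slats reach 90 mm up. Ledge 170 mm wide, square to the slats, 27 mm deep to a lip 8 mm high: 11 mm play for the canvas.
- pail: Tall steel pail, 0.22 kg: 85 mm high, 76 mm across the foot, 96 at the rim. Rigid hoop handle of 9 mm round bar in its y-z plane: posts at y = +-50 mm up to 137 mm, then two straight bars to a peak at 160 mm in the middle (bar centre height 160 - 0.46|y| mm above the foot). Origin: centre of the underside, z up. May swap places with the low pan.
- pail_peak (a point): Peak of the tall pail's hoop handle, on the bar's centre line, 160 mm above the foot.
- pan: Bystander: the low steel pan, 35 mm high and 96 mm across, with a like hoop handle peaking at 80 mm. Origin: centre of its underside.
- hook_stand: Dark steel stand, fixed: round foot 110 mm across and 16 mm high, thin post (14 mm) 243 mm high, with a hook of 10 mm round bar at its top. Origin: centre of the underside; z up. The hook points along the stand's -x, roughly towards the robot; y is across the hook.
- hook_seat (a point): Bottom of the hook's dip, top surface of the bar, 235 mm above the table and 85 mm out from the post: a hung handle rests on it. The upturned tip is 20 mm farther out and its top is 16 mm above this point; towards the post the bar's top is 8 mm above it.
- bottle_a: Bystander: paint bottle, 52 mm across, 150 mm high. Origin: centre of its underside.
- bottle_b: Bystander: another paint bottle of the same size. Origin: centre of its underside.

How it is judged:
On the way, in this order (a step that is already met when the one before it is completed fails the run):
1. the canvas stands on the easel, leaning flat against it, released (x of canvas in the frame of easel_rest between -0.006 and 0.01 m and y of canvas in the frame of easel_rest between -0.03 and 0.03 m and z of canvas in the frame of easel_rest between -0.006 and 0.008 m and angle between the z axis of canvas and the z axis of easel_rest, either way round below 0.12 rad and angle between the x axis of canvas and the x axis of easel_rest, either way round below 0.12 rad and angle between canvas's own z axis and vertical below 1 rad and x of canvas_face in the frame of easel_rest above 0 m and contact force between canvas and the fingers below 0.05 N and linear speed of canvas below 0.05 m/s), for 0.2 s.
2. the tall pail is lifted off the table (height (world z) of pail above 0.03 m and contact force between pail and the fingers above 0.3 N), for 0.1 s.
3. the tall pail hangs on the hook by its handle, released (contact force between pail and hook_stand above 0.7 N and distance between pail_peak and hook_seat below 0.03 m and height (world z) of pail above 0.05 m and angle between pail's own z axis and vertical below 0.35 rad and contact force between pail and the fingers below 0.05 N and linear speed of pail below 0.05 m/s), for 0.2 s.
At the end, for the whole second after the job is handed in: Canvas on the easel ledge, picture to the front, within 30 mm of the middle, 8 mm of the ledge, 7 deg of flat against the slats; tall pail carried by the hook, handle peak within 30 mm of the dip, foot over 50 mm up, within 20 deg of upright; both released, at rest (all of step 1 and all of step 3); the robot touches nothing.
It fails at once if the canvas was dropped: it fell freely at more than 0.6 m/s (contact force between canvas and anything else below 0.02 N and linear speed of canvas above 0.6 m/s).
It fails at once if the tall pail was dropped: it fell freely at more than 0.6 m/s (contact force between pail and anything else below 0.02 N and linear speed of pail above 0.6 m/s).
It fails at once if the low pan was moved more than 30 mm or tipped (distance of pan from where it was at the start of the episode above 0.03 m or angle between pan's own z axis and vertical above 0.4 rad).
It fails at once if the first bottle was moved more than 30 mm or tipped (distance of bottle_a from where it was at the start of the episode above 0.03 m or angle between bottle_a's own z axis and vertical above 0.4 rad).
It fails at once if the second bottle was moved more than 30 mm or tipped (distance of bottle_b from where it was at the start of the episode above 0.03 m or angle between bottle_b's own z axis and vertical above 0.4 rad).
It also fails if it takes over 67 s, if anything falls off the work surface, if the arm or the gripper's body presses on something with over 40 N, if the wrist force passes 120 N, or if a joint passes its speed limit or range.

ROBOT

A 6-joint arm with a two-finger parallel gripper is mounted at the origin on the work surface. World frame = base frame: x ahead of the robot, y to its left, z up, the work surface at z = 0. Lengths are in m, angles in rad, forces in N, time in s.
With the tool pointing down it reaches from about 0.25 to 0.775 m from the base axis. Payload 4 kg.
Tool frame: the origin (TCP) lies at the very end of the fingers, on their centre line; the grasp point (between the pads) lies 19 mm behind it (robot.hold_point_z is the distance from the TCP to the grasp point, in m); z points along the fingers, y is the line along which they close (so a half turn about z gives the same grasp; the last joint's range is limited). The gripper opens to 94 mm and grips with 3 to 60 N. Pads are 16 mm wide; open, the fingers measure 119 mm over their backs; the gripper's body (75 mm by 177 mm) begins 78 mm behind the grasp point.
Start: joints at [-1.374, 0.087, 1.371, -0, 1.684, -0.103], TCP at [0.162, -0.525, 0.206] pointing down, gripper open.
Joint ranges: [-3.1, 3.1], [-0.76, 2.03], [0.27, 2.55], [-1.08, 4.22], [0.17, 2.65], [-2.57, 2.57]. Speed limits (rad/s): [2.79, 2.79, 3.14, 3.14, 3.14, 3.14].

INTERFACE

Orientations are given as [roll, pitch, yaw] about the fixed x, y, z axes, in that order (R = Rz(yaw) Ry(pitch) Rx(roll)).
In Python, from bench import robot gives the robot as it stands.
- The arm moves only by the tool carry_out, never from a script. Its argument "steps" is a list of rows, each a list of 3 entries, a list of its own where there are three numbers: the shift along the tool's x, y, z in m, then the turn about the tool's z in units of 10 degrees (1.0 is 10 degrees), then the closure, from -1 (fully open) to 1 (shut). In form: [[[tx, ty, tz], roll, jaw], ...]. A call has 1 to 10 rows; each row is the pose to reach, as a shift and turn from the pose commanded when the call began, along the tool's axes at that moment; what a row does not reach only later rows make up. A row lasts 1/8 s, in which the tool goes at most 62.5 mm and 10.7 degrees, less where a joint would pass 70% of its speed; a pose out of reach is approached as far as the arm can. A call with a gripper value outside its range is refused whole. The fingers move at their own pace and stop on an object; the grip force is fixed at half the most. Time passes only in rows, so rows that repeat a pose let the fingers close. It gives the time, the measured TCP pose, the force, the opening and the grip force at its end, in the units of the state.
- robot.get_obs(): the state, without advancing time (a new reading comes with each control period).
- robot.snapshot(name): name is "scene" or "top" or "wrist"; returns a dict with "image" (400x640x3 uint8, red, green, blue), "z_map" (400x640 float32, m along the optical axis (not along the pixel's ray), 0 where there is no reading), "mtx" (3x3 intrinsics, pixels), "R" (3x3) and "t" (3): a world point X has camera coordinates R X + t. Camera axes: x right, y down, z forward; pixel columns grow to the right and rows downward; lengths in m; the calibration is good to about 2 mm. A picture is of the moment at which its call begins.
- robot.close_job(): hands the job in; it is judged then, once.
The state is a dict: "time": time; "joint_positions": joint angles; "qvel": joint speeds; "joint_torque": joint torques, N m; "tool_pos": TCP position; "ee_rot": TCP orientation; "wrist_force": force on the tool from outside, world axes, zero at the start; "wrist_torque": the same for the moment, N m; "width": finger opening in m; "finger_force": force on a finger pad.
Only numpy, scipy, OpenCV 4.12 (cv2) and the standard library are available. Lean on these libraries where they do the work, as an engineer would, in place of code of your own. Each camera call takes 0.05 s, during which the arm holds its last target. There are 200 camera calls.

## Working session

There is one attempt and no reset: what is moved stays moved. The work goes in short steps, Python scripts to look and compute and a tool call to move; the robot and the scene stay as the last step left them, time stands still between calls to the robot, and variables do not carry over. Pictures are saved under pics/ and viewed, at most 13 in all, crops included, and the job is handed in when it is done.

Besides the shell and the picture viewer there is one more tool, called after "Request:" as name([rows], argument=value, ...), one row to a line, values as JSON. carry_out: Moves the arm, as the interface text tells. Its arguments: {"type":"object","properties":{"steps":{"type":"array","items":{"type":"array"}}},"required":["steps"]}

```bash
ls; mkdir -p pics; cat > h.py <<'E'
import numpy as np, cv2
from bench import robot
from scipy.spatial.transform import Rotation as Ro
def snap(n):
    s=robot.snapshot(n); return s
def cloud(s):
    z=s["z_map"]; h,w=z.shape; v,u=np.mgrid[:h,:w]; K=s["mtx"]
    c=np.stack([(u-K[0,2])/K[0,0]*z,(v-K[1,2])/K[1,1]*z,z],-1)
    P=(c-s["t"])@s["R"]; P[z==0]=np.nan; return P
E
python3 - <<'E'
from h import *
o=robot.get_obs(); print({k:np.round(v,3) for k,v in o.items()})
ims=[]
for n in("scene","top"):
    s=snap(n); np.savez(f"{n}.npz",**s); cv2.imwrite(f"pics/{n}0.png",s["image"][:,:,::-1]); P=cloud(s); print(n, np.round(-s["R"].T@s["t"],3), (s["z_map"]>0).mean())
E
```

```text
pics
{'time': np.float64(0.0), 'joint_positions': array([-1.374,  0.088,  1.372, -0.   ,  1.684, -0.103]), 'qvel': array([-0.001,  0.001, -0.001, -0.001, -0.001,  0.   ]), 'joint_torque': array([ 0.0000e+00, -3.4018e+01, -3.0243e+01,  7.2000e-02,  3.3000e-02,
       -0.0000e+00]), 'tool_pos': array([ 0.162, -0.525,  0.204]), 'ee_rot': array([-3.139, -0.   ,  0.3  ]), 'wrist_force': array([ 0.636, -0.813, -0.361]), 'wrist_torque': array([-0.005, -0.065, -0.02 ]), 'finger_force': np.float64(0.0), 'width': np.float64(0.094)}
scene [1.071 0.321 0.859] 0.99594140625
top [ 0.278 -0.019  1.715] 0.9960234375
```

View pics/scene0.png

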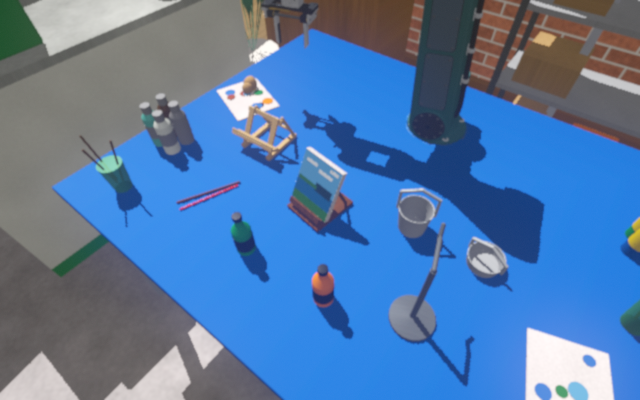

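View pics/top0.png

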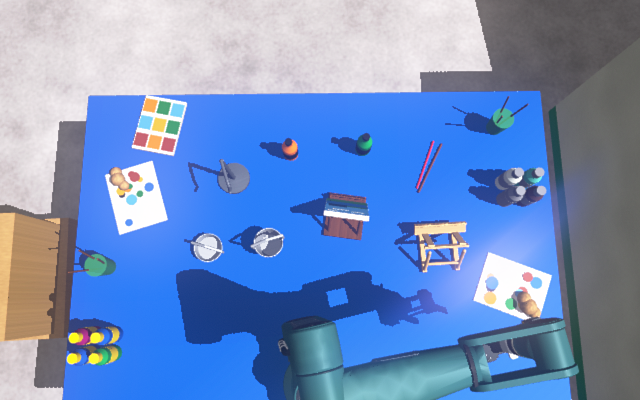

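The scene view shows the canvas in its rack at (320,190), easel at (265,132), tall pail at (415,212), pan at (487,258), stand with foot at (412,318), bottles at (243,235) and (322,287). In the top view they're at (346,215), (440,245), (268,241), (207,247), (233,177), (365,145) and (290,150).

```bash
cat > m.py <<'E'
from h import *
S={n:dict(np.load(n+".npz")) for n in("scene","top")}
C={n:cloud(S[n]) for n in S}
T=C["top"]
for n,(u,v) in dict(rack=(346,215),easel=(440,245),pail=(268,241),pan=(207,247),stand=(233,177),ba=(365,145),bb=(290,150)).items():
    p=T[v-6:v+7,u-6:u+7].reshape(-1,3); print(n,np.round(np.nanmedian(p,0),3))
def pts(lo,hi):
    a=np.concatenate([C[n].reshape(-1,3) for n in C]); return a[np.all((a>lo)&(a<hi),1)]
def rect(n,lo,hi):
    p=C[n].reshape(-1,3); p=p[np.all((p>lo)&(p<hi),1)]
    r=cv2.minAreaRect(p[:,:2].astype(np.float32)); return len(p),np.round(p.mean(0),3),np.round(r[0],3),np.round(r[1],3),round(r[2],1)
print("table z",[np.round(np.nanmedian(C[n][330:360,150:200] if n=="top" else C[n][180:200,370:380],axis=(0,1)),4) for n in C])
E
python3 - <<'E'
from m import *
im=[]
for n,(u,v,r) in dict(a=("top",346-100,215-75),b=("top",440-60,245-45)).items() if 0 else {}: pass
def crop(n,u,v,w=100,h=75): return cv2.resize(S[n]["image"][v-h//2:v-h//2+h,u-w//2:u-w//2+w,::-1],(400,300),interpolation=cv2.INTER_CUBIC)
cv2.imwrite("pics/c1.png",np.vstack([np.hstack([crop("scene",265,135),crop("scene",322,190)]),np.hstack([crop("top",440,245),crop("top",235,190,120,90)])]))
E
```

```text
rack [ 0.528 -0.107  0.161]
easel [ 0.431 -0.422  0.003]
pail [0.453 0.15  0.005]
pan [0.437 0.358 0.005]
stand [0.676 0.27  0.016]
ba [ 0.769 -0.176  0.099]
bb [0.754 0.074 0.097]
table z [array([ 3.949e-01, -9.500e-03, -2.000e-04]), array([ 0.1209,  0.458 , -0.0009])]
```

View pics/c1.png

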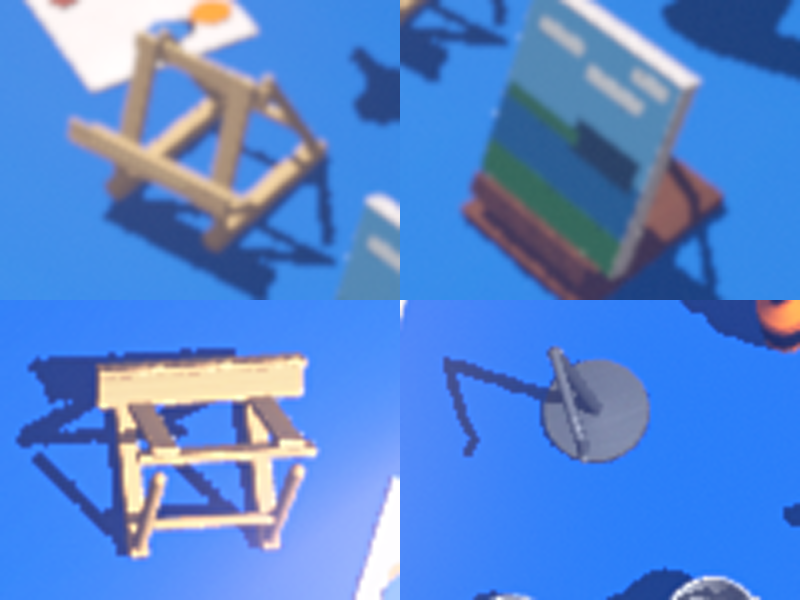

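The crops show the easel's ledge and slats (scene about (262,130)), the canvas' front face with its top edge (scene about (325,155)), and the hook bar over the stand's foot (top, from (224,165) to (232,190)).

```bash
python3 - <<'E'
from m import *
# canvas
p=C["scene"][150:235,285:350].reshape(-1,3)
p=p[np.all((p>[.4,-.25,.05])&(p<[.65,.03,.24]),1)]
rng=np.random.default_rng(0);best=None
for _ in range(400):
    a=p[rng.choice(len(p),3,False)];n=np.cross(a[1]-a[0],a[2]-a[0]);n/=np.linalg.norm(n)+1e-12
    i=abs((p-a[0])@n)<.003
    if best is None or i.sum()>best.sum():best=i
q=p[best];c=q.mean(0);n=np.linalg.svd(q-c)[2][2];n*=np.sign(n[0])
z=np.array([0,0,1])-n[2]*n;z/=np.linalg.norm(z);y=np.cross(z,n)
print("canvas n",n.round(3),"lean",np.degrees(np.arcsin(n[2])),"yaw",np.degrees(np.arctan2(n[1],n[0])),len(q),len(p))
Y,Z=(q-c)@y,(q-c)@z
print("extY",np.percentile(Y,[.5,2,98,99.5]).round(4),"extZ",np.percentile(Z,[.5,2,98,99.5]).round(4))
mid=c+y*(np.percentile(Y,.7)+np.percentile(Y,99.3))/2
top=mid+z*np.percentile(Z,99.3); print("top front mid",top.round(4),"y",y.round(3),"z",z.round(3))
for n_ in C: # easel
    for lo,hi in((.035,.07),(.1,.16)):
        print("easel",n_,lo,rect(n_,[.35,-.55,lo],[.62,-.25,hi]))
    print("easelslat zmax",np.nanmax(pts([.35,-.55,.0],[.62,-.25,.3])[:,2]))
    print("hook",rect(n_,[.5,.15,.2],[.8,.45,.3]))
    print("pail hoop",rect(n_,[.35,.1,.11],[.55,.26,.2]),"rim",rect(n_,[.3,.08,.075],[.56,.26,.09]))
    print("pan",rect(n_,[.3,.28,.025],[.56,.46,.1]))
    print("foot",rect(n_,[.58,.18,.01],[.8,.38,.02]))
    for b in((.769,-.176),(.754,.074)):
        print("bot",rect(n_,[b[0]-.06,b[1]-.06,.03],[b[0]+.06,b[1]+.06,.2]))
E
```

```text
rack [ 0.528 -0.107  0.161]
easel [ 0.431 -0.422  0.003]
pail [0.453 0.15  0.005]
pan [0.437 0.358 0.005]
stand [0.676 0.27  0.016]
ba [ 0.769 -0.176  0.099]
bb [0.754 0.074 0.097]
table z [array([ 3.949e-01, -9.500e-03, -2.000e-04]), array([ 0.1209,  0.458 , -0.0009])]
canvas n [ 0.897 -0.127  0.424] lean 25.066071971748336 yaw -8.084006457781815 1865 2132
extY [-0.0719 -0.0694  0.0655  0.0668] extZ [-0.0722 -0.0694  0.0647  0.0661]
top front mid [ 0.5292 -0.1017  0.1759] y [0.141 0.99  0.   ] z [-0.419  0.06   0.906]
easel scene 0.035 (390, array([ 0.48 , -0.408,  0.059]), array([ 0.448, -0.42 ]), array([0.138, 0.172]), 3.6)
easel scene 0.1 (288, array([ 0.435, -0.415,  0.115]), array([ 0.43 , -0.421]), array([0.046, 0.142]), 2.8)
easelslat zmax 0.13691189601861023
hook (353, array([0.649, 0.267, 0.236]), array([0.637, 0.263]), array([0.115, 0.013]), 18.2)
pail hoop (196, array([0.451, 0.152, 0.145]), array([0.451, 0.15 ]), array([0.011, 0.106]), 17.6) rim (268, array([0.448, 0.147, 0.082]), array([0.45 , 0.148]), array([0.096, 0.096]), 79.7)
pan (432, array([0.444, 0.356, 0.049]),
[... 537 characters left out ...]
.138]), 1.7)
easelslat zmax 0.13691189601861023
hook (133, array([0.635, 0.261, 0.239]), array([0.631, 0.261]), array([0.114, 0.013]), 16.6)
pail hoop (95, array([0.446, 0.148, 0.152]), array([0.447, 0.149]), array([0.009, 0.101]), 19.3) rim (95, array([0.452, 0.151, 0.083]), array([0.447, 0.146]), array([0.094, 0.094]), 64.9)
pan (200, array([0.438, 0.353, 0.049]), array([0.437, 0.352]), array([0.094, 0.095]), 14.7)
foot (370, array([0.681, 0.269, 0.014]), array([0.69 , 0.284]), array([0.168, 0.209]), 6.2)
bot (265, array([ 0.773, -0.172,  0.099]), array([ 0.778, -0.174]), array([0.052, 0.045]), 74.4)
bot (263, array([0.758, 0.076, 0.099]), array([0.764, 0.077]), array([0.048, 0.051]), 8.6)
```

Request:
carry_out([
  [[0, 0, -0.06], 0, -1],
  [[0.06, -0.036, -0.096], -0.8, -1],
  [[0.12, -0.073, -0.096], -1.6, -1],
  [[0.18, -0.11, -0.096], -2.4, -1],
  [[0.24, -0.146, -0.096], -3.2, -1],
  [[0.3, -0.183, -0.096], -4.0, -1],
  [[0.35, -0.213, -0.096], -4.8, -1],
  [[0.4, -0.243, -0.096], -5.6, -1],
  [[0.45, -0.274, -0.096], -6.47, -1],
  [[0.481, -0.293, -0.096], -6.47, -1],
])

```text
time: 1.35
tool_pos: [0.5311, -0.1076, 0.301]
ee_rot: [-3.141, 0.0, 1.43]
wrist_force: [0.3, 0.2, 0.0]
width: 0.0939
finger_force: 0.0
```

```bash
cat >> h.py <<'E'
def togo(x,y,z,psi):
    o=robot.get_obs(); p=o["tool_pos"]; a=o["ee_rot"][2]; d=np.array([x,y,z])-p
    R=Ro.from_euler("xyz",[np.pi,0,a]).as_matrix()
    print("t",round(float(o["time"]),2),"tcp",p.round(4),"yaw",round(np.degrees(a),2),"F",o["wrist_force"].round(2),"w",o["width"].round(4),"-> shift",(R.T@d).round(4),"roll",round((np.degrees(a)-psi)/10,3))
E
python3 - <<'E'
from m import *
togo(.535,-.103,.148,81.9)
import itertools
from scipy.optimize import least_squares
for n in C:
    # slats front: upper points, plane with lean 30
    p=C[n].reshape(-1,3); p=p[np.all((p>[.38,-.52,.075])&(p<[.52,-.33,.15]),1)]
    l=C[n].reshape(-1,3); l=l[np.all((l>[.46,-.55,.035])&(l<[.56,-.3,.08]),1)]
    r=cv2.minAreaRect(l[:,:2].astype(np.float32)); print(n,"ledge",np.round(r[0],3),np.round(r[1],3),round(r[2],1),l[:,2].max())
    for yaw in(2.5,):
        N=np.array([np.cos(np.radians(30))*np.cos(np.radians(yaw)),np.cos(np.radians(30))*np.sin(np.radians(yaw)),.5]);Z=np.array([-.5*np.cos(np.radians(yaw)),-.5*np.sin(np.radians(yaw)),np.cos(np.radians(30))]);Y=np.cross(Z,N)
        h,e=np.histogram(p@N,bins=np.arange(.3,.6,.002)); i=h.argmax(); print("slat off",[(round(e[j],3),int(h[j])) for j in range(max(0,i-4),i+6)])
        q=l; h,e=np.histogram(q@Z,bins=np.arange(-.25,-.1,.002)); print("ledge off",[(round(e[j],3),int(h[j])) for j in range(len(h)) if h[j]>8])
        h,e=np.histogram(q@N,bins=np.arange(.38,.52,.002)); print("ledge N",[(round(e[j],3),int(h[j])) for j in range(len(h)) if h[j]>3])
        print("ledge y",np.percentile(l@Y,[.5,99.5]).round(4),"slats y",np.percentile(p@Y,[1,99]).round(4))
E
```

```text
rack [ 0.528 -0.107  0.161]
easel [ 0.431 -0.422  0.003]
pail [0.453 0.15  0.005]
pan [0.437 0.358 0.005]
stand [0.676 0.27  0.016]
ba [ 0.769 -0.176  0.099]
bb [0.754 0.074 0.097]
table z [array([ 3.949e-01, -9.500e-03, -2.000e-04]), array([ 0.1209,  0.458 , -0.0009])]Traceback (most recent call last):
  File "<stdin>", line 2, in <module>
  File "h.py", line 13, in togo
    print("t",round(float(o["time"]),2),"tcp",p.round(4),"yaw",round(np.degrees(a),2),"F",o["wrist_force"].round(2),"w",o["width"].round(4),"-> shift",(R.T@d).round(4),"roll",round((np.degrees(a)-psi)/10,3))
                                                                                                                        ^^^^^^^^^^^^^^^^
AttributeError: 'float' object has no attribute 'round'
```

```bash
sed -i 's/o\["width"\].round(4)/round(float(o["width"]),4)/' h.py; sed -i '/^for n,(u,v)/,/^    p=T/d; /^print("table/d' m.py
python3 - <<'E'
from m import *
togo(.535,-.103,.148,81.9)
for n in C:
    p=C[n].reshape(-1,3); p=p[np.all((p>[.38,-.52,.075])&(p<[.52,-.33,.15]),1)]
    l=C[n].reshape(-1,3); l=l[np.all((l>[.46,-.55,.035])&(l<[.56,-.3,.08]),1)]
    r=cv2.minAreaRect(l[:,:2].astype(np.float32)); print(n,"ledge",np.round(r[0],3),np.round(r[1],3),round(r[2],1),l[:,2].max())
    N=Ro.from_euler("xyz",[0,-30,2.5],degrees=True).as_matrix(); X,Y,Z=N.T
    for nm,q in (("slat X",p@X),("ledge Z",l@Z),("ledge X",l@X)):
        h,e=np.histogram(q,bins=np.arange(-.3,.6,.002)); print(nm,[(round(e[j],3),int(h[j])) for j in range(len(h)) if h[j]>8])
    print("ledge y",np.percentile(l@Y,[.5,99.5]).round(4),"slats y",np.percentile(p@Y,[1,99]).round(4))
E
```

```text
t 1.35 tcp [ 0.5311 -0.1076  0.301 ] yaw 81.93 F [0.25 0.21 0.03] w 0.0939 -> shift [0.0051 0.0032 0.153 ] roll 0.003
scene ledge [ 0.49  -0.417] [0.056 0.171] 1.9 0.07974670969630784
slat X [(np.float64(0.414), 24), (np.float64(0.416), 43), (np.float64(0.418), 48), (np.float64(0.42), 37), (np.float64(0.422), 37), (np.float64(0.424), 72), (np.float64(0.426), 75), (np.float64(0.428), 16)]
ledge Z [(np.float64(-0.198), 24), (np.float64(-0.196), 21), (np.float64(-0.194), 30), (np.float64(-0.192), 27), (np.float64(-0.19), 60), (np.float64(-0.188), 61), (np.float64(-0.186), 33), (np.float64(-0.184), 27), (np.float64(-0.182), 41), (np.float64(-0.18), 23), (np.float64(-0.178), 9), (np.float64(-0.174), 9), (np.float64(-0.166), 10), (np.float64(-0.162), 9)]
ledge X [(np.float64(0.42), 9), (np.float64(0.422), 20), (np.float64(0.424), 38), (np.float64(0.426), 53), (np.float64(0.428), 24), (np.float64(0.43), 13), (np.float64(0.454), 19), (np.float64(0.456), 73), (np.float64(0.458), 101), (np.float64(0.46), 36), (np.float64(0.462), 14)]
ledge y [-0.5214 -0.3527] slats y [-0.502  -0.3704]
top ledg
[... 434 characters left out ...]
(-0.186), 99), (np.float64(-0.184), 71), (np.float64(-0.182), 48), (np.float64(-0.18), 38), (np.float64(-0.178), 32), (np.float64(-0.176), 14), (np.float64(-0.174), 9)]
ledge X [(np.float64(0.42), 27), (np.float64(0.422), 47), (np.float64(0.424), 38), (np.float64(0.426), 39), (np.float64(0.428), 26), (np.float64(0.43), 23), (np.float64(0.432), 31), (np.float64(0.434), 25), (np.float64(0.436), 29), (np.float64(0.438), 38), (np.float64(0.44), 29), (np.float64(0.442), 31), (np.float64(0.444), 23), (np.float64(0.446), 19), (np.float64(0.45), 17), (np.float64(0.452), 37), (np.float64(0.454), 54), (np.float64(0.456), 58), (np.float64(0.458), 15)]
ledge y [-0.5253 -0.3556] slats y [-0.508  -0.3719]
```

Request:
carry_out([
  [[0.005, 0.003, 0.06], 0, -1],
  [[0.005, 0.003, 0.11], 0, -1],
  [[0.005, 0.003, 0.153], 0, -1],
  [[0.005, 0.003, 0.153], 0, -1],
])

```text
time: 1.85
tool_pos: [0.5308, -0.1038, 0.1436]
ee_rot: [-3.131, -0.002, 1.429]
wrist_force: [-0.6, -0.1, 0.6]
width: 0.0943
finger_force: 0.0
```

```bash
python3 - <<'E'
from h import *
togo(.589,-.110,.155,81.9)
s=snap("scene"); a=s["image"][100:250,240:440,::-1]
cv2.imwrite("pics/g1.png",cv2.resize(a,(800,600),interpolation=cv2.INTER_CUBIC))
E
```

```text
t 1.85 tcp [ 0.5308 -0.1038  0.1436] yaw 81.89 F [-0.6  -0.1   0.58] w 0.0943 -> shift [ 0.0021  0.0585 -0.0114] roll -0.001
```

View pics/g1.png

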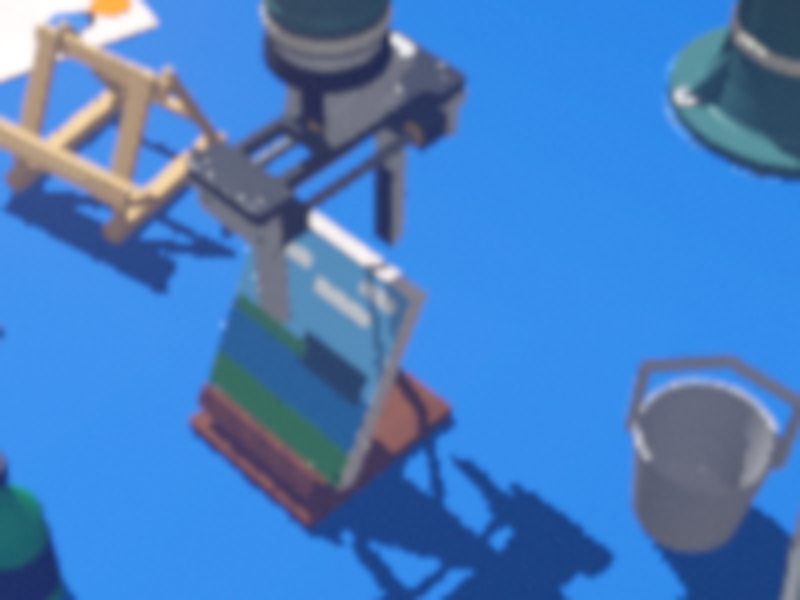

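The front finger (about (270,270) in the crop) is in front of the picture and the rear one is behind it, so the top edge lies between the pads. I'll push it upright with the rear finger, then close.

Request:
carry_out([
  [[0.002, 0.015, 0], 0, -1],
  [[0.002, 0.03, -0.004], 0, -1],
  [[0.002, 0.045, -0.008], 0, -1],
  [[0.002, 0.058, -0.011], 0, -1],
  [[0.002, 0.058, -0.011], 0, -0.6],
  [[0.002, 0.058, -0.011], 0, -0.2],
  [[0.002, 0.058, -0.011], 0, 0.2],
  [[0.002, 0.058, -0.011], 0, 0.6],
  [[0.002, 0.058, -0.011], 0, 1],
  [[0.002, 0.058, -0.011], 0, 1],
])

```text
time: 3.15
tool_pos: [0.5915, -0.1111, 0.1594]
ee_rot: [-3.142, 0.0, 1.429]
wrist_force: [-0.3, 0.1, -0.5]
width: 0.0376
finger_force: 0.1
```

Request:
carry_out([
  [[0, 0, 0], 0, 1],
  [[0, 0, 0], 0, 1],
])

```text
time: 3.4
tool_pos: [0.5916, -0.1111, 0.1594]
ee_rot: [3.142, 0.0, 1.429]
wrist_force: [-0.3, 0.5, 0.1]
width: 0.0174
finger_force: 0.0
```

Request:
carry_out([
  [[0, 0, 0], 0, 1],
  [[0, 0, 0], 0, 1],
  [[0, 0, 0], 0, 1],
])

```text
time: 3.78
tool_pos: [0.5909, -0.111, 0.1595]
ee_rot: [-3.14, 0.0, 1.429]
wrist_force: [-3.8, 1.0, 3.0]
width: 0.0161
finger_force: 29.9
```

```bash
python3 - <<'E'
from h import *
togo(.589,-.110,.30,81.9)
s=snap("scene"); np.savez("s1.npz",**s); a=s["image"][100:250,240:440,::-1]
cv2.imwrite("pics/g2.png",cv2.resize(a,(800,600),interpolation=cv2.INTER_CUBIC))
E
```

```text
t 3.77 tcp [ 0.5909 -0.111   0.1595] yaw 81.88 F [-3.79  1.04  3.04] w 0.0161 -> shift [ 0.0007 -0.002  -0.1405] roll -0.002
```

View pics/g2.png

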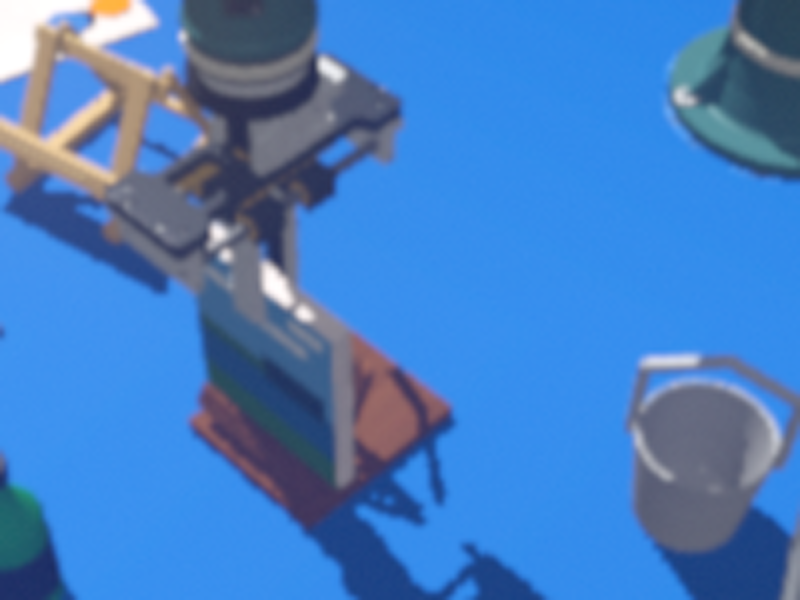

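The crop shows the canvas upright and pinched at its top edge (about (270,270)), opening 16 mm. I'll lift it.

Request:
carry_out([
  [[0, 0, -0.015], 0, 1],
  [[0, 0, -0.045], 0, 1],
  [[0, 0, -0.09], 0, 1],
  [[0, 0, -0.14], 0, 1],
  [[0, 0, -0.17], 0, 1],
  [[0, 0, -0.17], 0, 1],
])

```text
time: 4.58
tool_pos: [0.5935, -0.1115, 0.3337]
ee_rot: [3.132, 0.001, 1.429]
wrist_force: [0.0, -1.7, -2.3]
width: 0.0158
finger_force: 30.0
```

```bash
cat > cv.py <<'E'
from h import *
def canvas(lo,hi,box=None):
    P=cloud(snap("scene")); o=robot.get_obs(); t=o["tool_pos"]; a=o["ee_rot"][2]; X=np.array([np.sin(a),-np.cos(a),0]); Y=np.array([np.cos(a),np.sin(a),0])
    p=P.reshape(-1,3); d=p-t; p=p[(abs(d@X-.008)<.02)&(abs(d@Y)<.11)&(d[:,2]<-.012)&(d[:,2]>-.2)&(p[:,2]>.075)]; d=p-t
    A=np.c_[d@Y,d[:,2],np.ones(len(d))]; c=np.linalg.lstsq(A,d@X,rcond=None)[0]
    r=abs(A@c-d@X)<.004; c=np.linalg.lstsq(A[r],(d@X)[r],rcond=None)[0]
    print("n",r.sum(),"slopes",c.round(4),"Y",np.percentile((d@Y)[r],[.7,99.3]).round(4),"bottom dz",np.percentile(d[r,2],[.5,1,3]).round(4))
E
python3 - <<'E'
from cv import *
canvas(0,0)
togo(.4883,-.418,.33,92.5)
E
```

```text
n 1388 slopes [-0.0085 -0.0074  0.0097] Y [-0.0689  0.0698] bottom dz [-0.1248 -0.1243 -0.1213]
t 4.62 tcp [ 0.5927 -0.1113  0.3307] yaw 81.89 F [-0.23 -0.21 -2.89] w 0.0157 -> shift [-0.3184 -0.0601  0.0007] roll -1.061
```

Request:
carry_out([
  [[-0.03, -0.006, 0], -0.1, 1],
  [[-0.075, -0.014, 0], -0.3, 1],
  [[-0.125, -0.024, 0], -0.5, 1],
  [[-0.175, -0.033, 0], -0.7, 1],
  [[-0.225, -0.043, 0], -0.9, 1],
  [[-0.27, -0.051, 0], -1.06, 1],
  [[-0.3, -0.057, 0.01], -1.06, 1],
  [[-0.3184, -0.06, 0.03], -1.06, 1],
  [[-0.3184, -0.06, 0.03], -1.06, 1],
  [[-0.3184, -0.06, 0.03], -1.06, 1],
])

```text
time: 5.88
tool_pos: [0.4877, -0.4166, 0.2988]
ee_rot: [-3.141, -0.002, 1.615]
wrist_force: [-0.1, -0.4, -1.1]
width: 0.0158
finger_force: 30.0
```

```bash
python3 - <<'E'
from cv import *
canvas(0,0)
togo(.4883,-.418,.184,92.5)
E
```

```text
n 1145 slopes [-0.006   0.0013  0.0088] Y [-0.0685  0.0702] bottom dz [-0.1281 -0.1274 -0.1249]
t 5.92 tcp [ 0.488  -0.4166  0.2999] yaw 92.58 F [-0.6   0.1  -1.06] w 0.0157 -> shift [-0.0014  0.0002  0.1159] roll 0.008
```

Request:
carry_out([
  [[-0.001, 0, 0.03], 0, 1],
  [[-0.001, 0, 0.06], 0, 1],
  [[-0.001, 0, 0.085], 0, 1],
  [[-0.001, 0, 0.1], 0, 1],
  [[-0.001, 0, 0.107], 0, 1],
  [[-0.001, 0, 0.11], 0, 1],
  [[-0.001, 0, 0.11], 0, 1],
])

```text
time: 6.8
tool_pos: [0.4876, -0.4191, 0.1904]
ee_rot: [3.141, 0.001, 1.614]
wrist_force: [-0.8, -0.2, -2.0]
width: 0.0158
finger_force: 30.0
```

Request:
carry_out([
  [[0, 0, 0.002], 0, 1],
  [[0, 0, 0.003], 0, 1],
  [[0, 0, 0.003], 0, 1],
])

```text
time: 7.18
tool_pos: [0.4873, -0.4191, 0.1872]
ee_rot: [3.141, 0.001, 1.614]
wrist_force: [-0.6, -0.9, -0.3]
width: 0.0162
finger_force: 30.0
```

```bash
python3 - <<'E'
from cv import *
canvas(0,0)
togo(.4883,-.418,.184,92.5)
s=snap("scene"); a=s["image"][75:195,190:350,::-1]
cv2.imwrite("pics/g3.png",cv2.resize(a,(800,600),interpolation=cv2.INTER_CUBIC))
E
```

```text
n 781 slopes [-0.0074 -0.0019  0.0089] Y [-0.0698  0.0704] bottom dz [-0.1119 -0.1115 -0.1097]
t 7.22 tcp [ 0.4873 -0.4191  0.1872] yaw 92.47 F [ 0.31 -0.5   0.61] w 0.0157 -> shift [0.0011 0.001  0.0032] roll -0.003
```

View pics/g3.png

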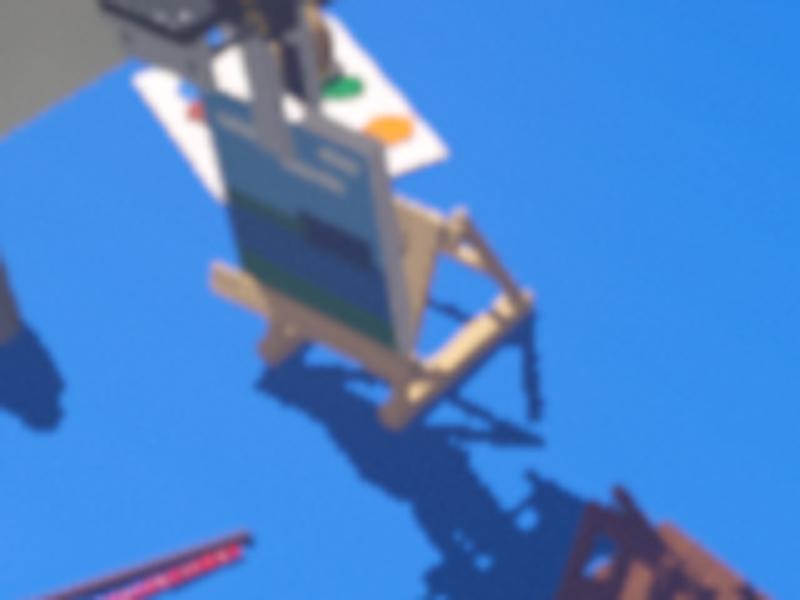

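The canvas is upright just behind the ledge's lip (bottom edge from (245,270) to (410,345) in the crop). I'll feel down to the ledge.

Request:
carry_out([
  [[0, 0, 0.001], 0, 1],
  [[0, 0, 0.002], 0, 1],
  [[0, 0, 0.002], 0, 1],
])

```text
time: 7.65
tool_pos: [0.4874, -0.4193, 0.187]
ee_rot: [3.14, 0.003, 1.614]
wrist_force: [-1.1, 0.4, 7.6]
width: 0.0159
finger_force: 30.0
```

Request:
carry_out([
  [[0, 0, 0.001], 0, 1],
  [[0, 0, 0.002], 0, 1],
  [[0, 0, 0.002], 0, 1],
])

```text
time: 8.02
tool_pos: [0.4873, -0.4196, 0.1869]
ee_rot: [3.139, 0.004, 1.614]
wrist_force: [-2.8, 1.1, 10.2]
width: 0.0158
finger_force: 30.0
```

Request:
carry_out([
  [[0, 0, 0.001], 0, 1],
  [[0, 0, 0.002], 0, 1],
  [[0, 0, 0.002], 0, 1],
])

```text
time: 8.4
tool_pos: [0.4874, -0.4198, 0.1869]
ee_rot: [3.138, 0.006, 1.614]
wrist_force: [-4.0, 2.1, 15.8]
width: 0.0158
finger_force: 30.0
```

It's on the ledge. I'll relieve the force and open gently, letting it lean back on the rear finger.

Request:
carry_out([
  [[0, 0, -0.004], 0, 1],
  [[0, 0, -0.004], 0, 0.55],
  [[0, 0, -0.004], 0, 0.4],
  [[0, 0, -0.004], 0, 0.25],
  [[0, 0, -0.004], 0, 0.1],
  [[0, 0, -0.004], 0, -0.05],
  [[0, 0, -0.004], 0, -0.2],
  [[0, 0, -0.004], 0, -0.35],
  [[0, 0, -0.004], 0, -0.5],
  [[0, 0, -0.004], 0, -0.5],
])

```text
time: 9.65
tool_pos: [0.4873, -0.4189, 0.1845]
ee_rot: [3.142, 0.0, 1.614]
wrist_force: [-0.1, -0.4, 0.2]
width: 0.0705
finger_force: 0.1
```

Request:
carry_out([
  [[0, -0.005, -0.003], 0, -0.6],
  [[0, -0.01, -0.003], 0, -0.8],
  [[0, -0.015, -0.003], 0, -1],
  [[0, -0.02, -0.003], 0, -1],
  [[0, -0.025, -0.003], 0, -1],
  [[0, -0.03, -0.003], 0, -1],
])

```text
time: 10.4
tool_pos: [0.4569, -0.4201, 0.1875]
ee_rot: [-3.142, 0.0, 1.614]
wrist_force: [-0.6, -0.8, -0.3]
width: 0.0941
finger_force: 0.2
```

```bash
cat > ce.py <<'E'
from h import *
R=Ro.from_euler("xyz",[0,-30,2.5],degrees=True).as_matrix(); O=np.array([.4876,-.4179,.0537])
def face(tag=None):
    s=snap("scene"); q=(cloud(s).reshape(-1,3)-O)@R
    q=q[(q[:,2]>.02)&(q[:,2]<.17)&(abs(q[:,1])<.11)&(abs(q[:,0]-.02)<.06)]
    A=np.c_[q[:,1:],np.ones(len(q))]; r=abs(q[:,0]-np.median(q[:,0]))<.02
    for k in range(4):
        c=np.linalg.lstsq(A[r],q[r,0],rcond=None)[0]; r=abs(A@c-q[:,0])<.004
    print("face: dx/dy,dx/dz,x0",c.round(4),r.sum(),len(q),"Y",np.percentile(q[r,1],[.7,99.3]).round(4),"ztop",np.percentile(q[r,2],[99.3]).round(4))
    if tag: cv2.imwrite(f"pics/{tag}.png",cv2.resize(s["image"][75:195,190:350,::-1],(800,600),interpolation=cv2.INTER_CUBIC))
E
python3 - <<'E'
from ce import *
face("g4"); togo(.4883,-.418,.184,92.5)
E
```

```text
face: dx/dy,dx/dz,x0 [-0.003   0.0616  0.01  ] 1496 1720 Y [-0.0707  0.0683] ztop [0.1596]
t 10.45 tcp [ 0.4563 -0.4202  0.1875] yaw 92.45 F [-0.3   0.74  0.14] w 0.0936 -> shift [0.0009 0.032  0.0035] roll -0.005
```

View pics/g4.png

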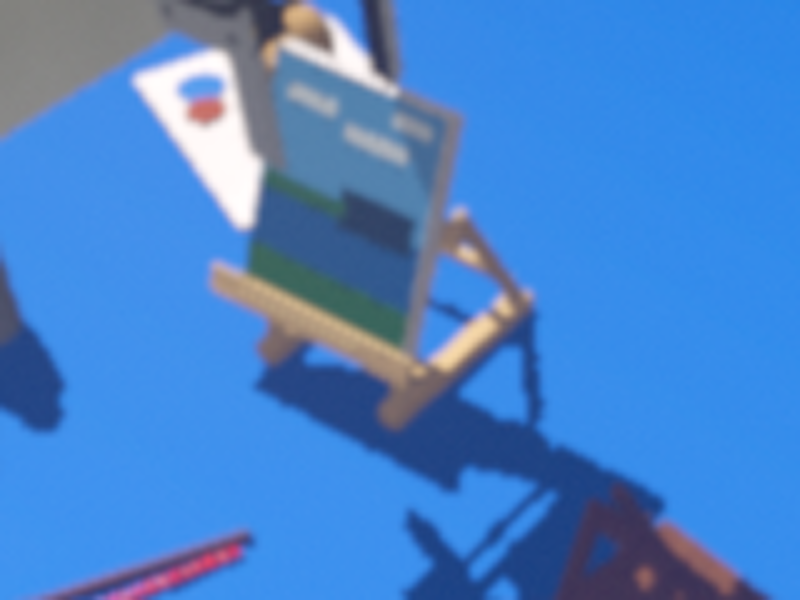

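The canvas leans back on the rear finger (top edge near (370,70) in the crop), still 3.5° short of flat. I'll back off a little more, then rise.

Request:
carry_out([
  [[0, -0.004, 0], 0, -1],
  [[0, -0.008, 0], 0, -1],
  [[0, -0.012, 0], 0, -1],
  [[0, -0.016, 0], 0, -1],
  [[0, -0.018, 0], 0, -1],
])

```text
time: 11.08
tool_pos: [0.4391, -0.421, 0.1876]
ee_rot: [3.141, 0.0, 1.614]
wrist_force: [-0.0, -0.0, -0.3]
width: 0.0936
finger_force: 0.0
```

```bash
python3 - <<'E'
from ce import *
face(); togo(.4883,-.418,.184,92.5)
E
```

```text
face: dx/dy,dx/dz,x0 [-0.0066 -0.0025  0.0096] 1480 1695 Y [-0.0702  0.0685] ztop [0.1598]
t 11.12 tcp [ 0.439  -0.421   0.1876] yaw 92.47 F [ 0.55  0.27 -0.15] w 0.0946 -> shift [0.0009 0.0494 0.0036] roll -0.003
```

Flat, centred, and free of the fingers. Now I'll rise and travel to the pail.

Request:
carry_out([
  [[0, 0, -0.02], 0, -1],
  [[0, 0, -0.06], 0, -1],
  [[0, 0, -0.11], 0, -1],
  [[0, 0, -0.13], 0, -1],
  [[0, 0, -0.13], 0, -1],
])

```text
time: 11.75
tool_pos: [0.4399, -0.4215, 0.32]
ee_rot: [3.138, 0.004, 1.614]
wrist_force: [0.1, -1.2, -0.7]
width: 0.0943
finger_force: 0.0
```

```bash
python3 - <<'E'
from ce import *
face(); togo(.458,.122,.26,108.4)
E
```

```text
face: dx/dy,dx/dz,x0 [-0.0086 -0.0022  0.0095] 1558 1754 Y [-0.071   0.0682] ztop [0.1597]
t 11.8 tcp [ 0.4395 -0.4211  0.3178] yaw 92.48 F [ 0.27 -0.25 -0.51] w 0.0942 -> shift [0.5417 0.042  0.0578] roll -1.592
```

Request:
carry_out([
  [[0.06, 0.004, 0], -0.2, -1],
  [[0.12, 0.009, 0], -0.4, -1],
  [[0.18, 0.014, 0], -0.6, -1],
  [[0.24, 0.018, 0], -0.8, -1],
  [[0.3, 0.023, 0], -1.0, -1],
  [[0.36, 0.028, 0], -1.2, -1],
  [[0.42, 0.032, 0.01], -1.4, -1],
  [[0.48, 0.037, 0.03], -1.59, -1],
  [[0.5417, 0.042, 0.05], -1.59, -1],
  [[0.5417, 0.042, 0.058], -1.59, -1],
])

```text
time: 13.05
tool_pos: [0.4559, 0.1253, 0.2556]
ee_rot: [-3.135, -0.002, 1.898]
wrist_force: [-1.3, -0.2, -0.2]
width: 0.0939
finger_force: 0.0
```

```bash
python3 - <<'E'
from h import *
from scipy.stats import trim_mean
s=snap("wrist"); P=cloud(s).reshape(-1,3)
for lo in (.11,):
    p=P[np.all((P>[.36,.06,.125])&(P<[.54,.24,.175]),1)]
    r=cv2.minAreaRect(p[:,:2].astype(np.float32)) if len(p)>5 else None; print("wrist",len(p),r,p.mean(0).round(4) if len(p) else 0, p[:,2].max() if len(p) else 0)
togo(.458,.122,.128,108.4)
cv2.imwrite("pics/w1.png",s["image"][:,:,::-1])
E
```

```text
wrist 1413 ((0.4502764344215393, 0.14819662272930145), (0.009001442231237888, 0.10735047608613968), 19.117061614990234) [0.4487 0.1528 0.1527] 0.16584467605943637
t 13.1 tcp [0.4559 0.1236 0.255 ] yaw 108.62 F [-1.08  0.49 -0.51] w 0.0938 -> shift [-0.0022  0.0014  0.127 ] roll 0.022
```

View pics/w1.png

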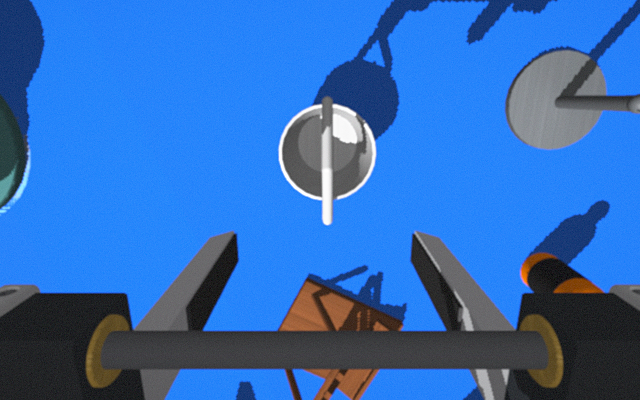

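The wrist view shows the hoop as a straight bar at column 327 (rows 97–223), square to the closing line, and the hook bar at row 102 running along the closing line. They're aligned, so I'll go down beside the peak.

Request:
carry_out([
  [[-0.003, 0.003, 0.04], 0.0, -1],
  [[-0.003, 0.003, 0.08], 0.0, -1],
  [[-0.003, 0.003, 0.11], 0.0, -1],
  [[-0.003, 0.003, 0.127], 0.0, -1],
  [[-0.003, 0.003, 0.127], 0.0, 0.5],
  [[-0.003, 0.003, 0.127], 0.0, 1],
  [[-0.003, 0.003, 0.127], 0.0, 1],
  [[-0.003, 0.003, 0.127], 0.0, 1],
  [[-0.003, 0.003, 0.127], 0.0, 1],
  [[-0.003, 0.003, 0.127], 0.0, 1],
])

```text
time: 14.35
tool_pos: [0.4617, 0.1202, 0.1326]
ee_rot: [3.141, 0.0, 1.892]
wrist_force: [1.0, 0.4, 0.2]
width: 0.0375
finger_force: 0.0
```

Request:
carry_out([
  [[0, 0, 0], 0.0, 1],
  [[0, 0, 0], 0.0, 1],
  [[0, 0, 0], 0.0, 1],
  [[0, 0, 0], 0.0, 1],
])

```text
time: 14.85
tool_pos: [0.4615, 0.1202, 0.1324]
ee_rot: [-3.141, -0.0, 1.892]
wrist_force: [-0.7, 1.5, 0.2]
width: 0.0079
finger_force: 30.0
```

Request:
carry_out([
  [[0, 0, -0.01], 0.0, 1],
  [[0, 0, -0.03], 0.0, 1],
  [[0, 0, -0.06], 0.0, 1],
  [[0, 0, -0.095], 0.0, 1],
  [[0, 0, -0.125], 0.0, 1],
  [[0, 0, -0.14], 0.0, 1],
  [[0, 0, -0.14], 0.0, 1],
  [[0, 0, -0.14], 0.0, 1],
])

```text
time: 15.85
tool_pos: [0.4611, 0.1201, 0.2709]
ee_rot: [-3.139, -0.0, 1.892]
wrist_force: [-0.5, -0.1, -1.7]
width: 0.0081
finger_force: 30.0
```

```bash
cat > pl.py <<'E'
from h import *
def view(tag=None,box=None):
    o=robot.get_obs(); t=o["tool_pos"]; a=o["ee_rot"][2]; R=Ro.from_euler("xyz",[0,0,a-np.pi/2]).as_matrix()
    q={}
    for n in("scene","top","wrist"):
        s=snap(n); P=cloud(s).reshape(-1,3); d=(P-t)@R
        p=d[(abs(d[:,0])<.012)&(d[:,1]>.012)&(d[:,1]<.1)&(abs(d[:,2])<.06)]
        r=p[:,1]
        if len(p)>5:
            print(n,len(p),"peak-ish max z:",p[p[:,2].argmax()].round(4),"x by y:",[(b,p[(r>b)&(r<b+.01),0].mean().round(4),p[(r>b)&(r<b+.01),2].max().round(4)) for b in(.01,.02,.03,.04,.05,.06,.07) if ((r>b)&(r<b+.01)).sum()>2])
        b=d[(abs(d[:,0])<.07)&(abs(d[:,1]-.027)<.08)&(d[:,2]<-.03)&(d[:,2]>-.135)]
        if n=="scene":
            h=P[np.all((P>[.5,.17,.2])&(P<[.8,.4,.3]),1)]; print("hook pts",len(h))
            if tag: cv2.imwrite(f"pics/{tag}.png",cv2.resize(s["image"][170:320,340:540,::-1],(800,600),interpolation=cv2.INTER_CUBIC))
E
python3 - <<'E'
from pl import *
view("p1"); togo(.6,.25,.3,108.4)
from m import C
for n in C:
    h=C[n].reshape(-1,3); h=h[np.all((h>[.5,.18,.2])&(h<[.8,.4,.3]),1)]
    r=cv2.fitLine(h[:,:2].astype(np.float32),cv2.DIST_HUBER,0,.01,.01).ravel(); d=r[:2]*np.sign(r[0]); s=(h[:,:2]-r[2:])@d
    print(n,"hook dir",np.degrees(np.arctan2(d[1],d[0])),"ends",(r[2:]+d*s.min()).round(4),(r[2:]+d*s.max()).round(4))
    for b in np.arange(s.min(),s.max(),.01):
        k=(s>=b)&(s<b+.01); print(round(b-s.min(),3),h[k,2].max().round(4),end="; ")
    print()
E
```

```text
scene 219 peak-ish max z: [0.0009 0.0265 0.0311] x by y: [(0.01, np.float64(0.002), np.float64(0.0264)), (0.02, np.float64(0.0032), np.float64(0.0311)), (0.03, np.float64(0.0032), np.float64(0.0307)), (0.04, np.float64(0.0019), np.float64(0.0281)), (0.05, np.float64(0.0016), np.float64(0.0227)), (0.06, np.float64(0.0017), np.float64(0.0179)), (0.07, np.float64(0.0008), np.float64(0.0124))]
hook pts 352
top 53 peak-ish max z: [-0.0068  0.0457  0.0242] x by y: [(0.04, np.float64(-0.0044), np.float64(0.0242)), (0.05, np.float64(-0.004), np.float64(0.0208)), (0.06, np.float64(-0.0032), np.float64(0.0194)), (0.07, np.float64(-0.0057), np.float64(0.016))]
wrist 3218 peak-ish max z: [0.0004 0.0308 0.0334] x by y: [(0.01, np.float64(-0.0001), np.float64(0.0288)), (0.02, np.float64(0.0001), np.float64(0.0331)), (0.03, np.float64(-0.0001), np.float64(0.0334)), (0.04, np.float64(-0.0003), np.float64(0.0297)), (0.05, np.float64(-0.0006), np.float64(0.0246)), (0.06, np.float64(-0.0008), np.float64(0.0193)), (0.07, np.float64(-0.0004), np.float64(0.0151))]
t 16.0 tcp [0.4611 0.1201 0.2709] yaw 108.38 F [ 0.14  0.41 -2.1 ] w 0.008 -> shift [ 0.0795  0.1728 -0.0291] roll -0.002
scene hook dir 17.210833 ends [0.5819 0.2464] [0.6917 0.2804]
0.0 0.251; 0.01 0.2462; 0.02 0.2386; 0.03 0.2419; 0.04 0.2442; 0.05 0.244; 0.06 0.2447; 0.07 0.2445; 0.08 0.2444; 0.09 0.2447; 0.1 0.2445; 0.11 0.2421; 
top hook dir 16.909027 ends [0.5774 0.2436] [0.6862 0.2767]
0.0 0.2562; 0.01 0.2493; 0.02 0.2406; 0.03 0.2426; 0.04 0.2443; 0.05 0.2451; 0.06 0.246; 0.07 0.2488; 0.08 0.2474; 0.09 0.2472; 0.1 0.2499; 0.11 0.2457;
```

View pics/p1.png

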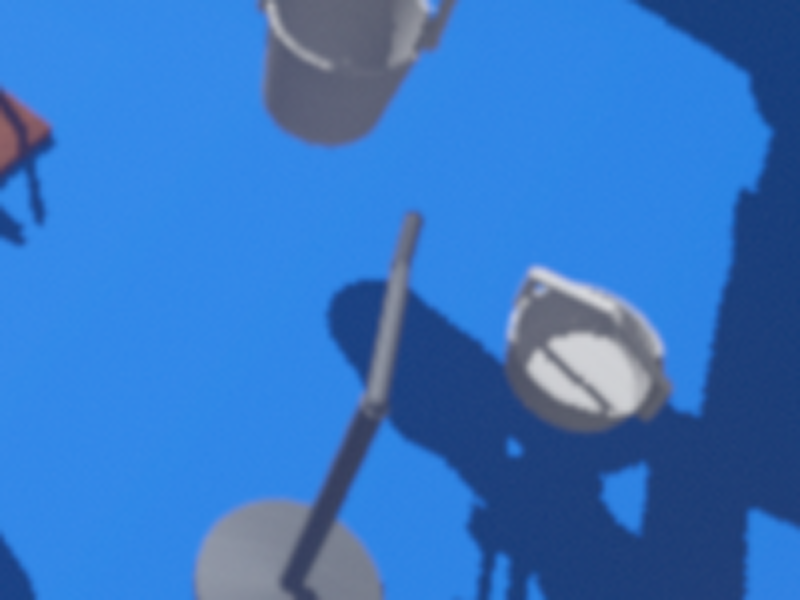

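The pail hangs level in the grip, with its peak 28 mm along tool x from the tool and about 29 mm above the TCP. The hook tip is clear at (415,215) in the crop. I'll carry it over the dip.

Request:
carry_out([
  [[0.02, 0, 0], 0.0, 1],
  [[0.05, 0.01, 0], 0.0, 1],
  [[0.052, 0.04, 0], 0.05, 1],
  [[0.052, 0.075, 0], 0.1, 1],
  [[0.052, 0.11, 0], 0.1, 1],
  [[0.052, 0.14, 0], 0.1, 1],
  [[0.052, 0.165, 0], 0.1, 1],
  [[0.052, 0.177, 0], 0.1, 1],
  [[0.052, 0.177, 0.01], 0.1, 1],
  [[0.052, 0.177, 0.01], 0.1, 1],
])

```text
time: 17.25
tool_pos: [0.612, 0.225, 0.2608]
ee_rot: [-3.138, 0.0, 1.874]
wrist_force: [-0.6, 0.5, -1.3]
width: 0.0078
finger_force: 30.0
```

```bash
python3 - <<'E'
from pl import *
view("p2"); togo(.603+.028*.3154,.252-.028*.949,.211,107.4)
E
```

```text
scene 233 peak-ish max z: [0.0012 0.0548 0.0225] x by y: [(0.02, np.float64(-0.0009), np.float64(-0.0188)), (0.03, np.float64(-0.0014), np.float64(-0.0197)), (0.05, np.float64(0.0014), np.float64(0.0225)), (0.06, np.float64(0.0012), np.float64(0.0173)), (0.07, np.float64(0.0003), np.float64(0.0138))]
hook pts 860
top 70 peak-ish max z: [-0.005   0.0476  0.0295] x by y: [(0.04, np.float64(-0.0047), np.float64(0.0295)), (0.05, np.float64(-0.0045), np.float64(0.0236)), (0.06, np.float64(-0.0042), np.float64(0.0169)), (0.07, np.float64(-0.0052), np.float64(0.0158))]
wrist 3582 peak-ish max z: [-0.0013  0.031   0.0357] x by y: [(0.01, np.float64(0.0004), np.float64(0.0309)), (0.02, np.float64(0.0004), np.float64(0.0351)), (0.03, np.float64(0.0001), np.float64(0.0357)), (0.04, np.float64(0.0002), np.float64(0.0309)), (0.05, np.float64(-0.0001), np.float64(0.0264)), (0.06, np.float64(-0.0004), np.float64(0.021)), (0.07, np.float64(-0.0002), np.float64(0.017))]
t 17.4 tcp [0.6126 0.2252 0.263 ] yaw 107.38 F [-0.94 -1.06 -0.99] w 0.008 -> shift [ 0.0005 -0.0007  0.052 ] roll -0.002
```

View pics/p2.png

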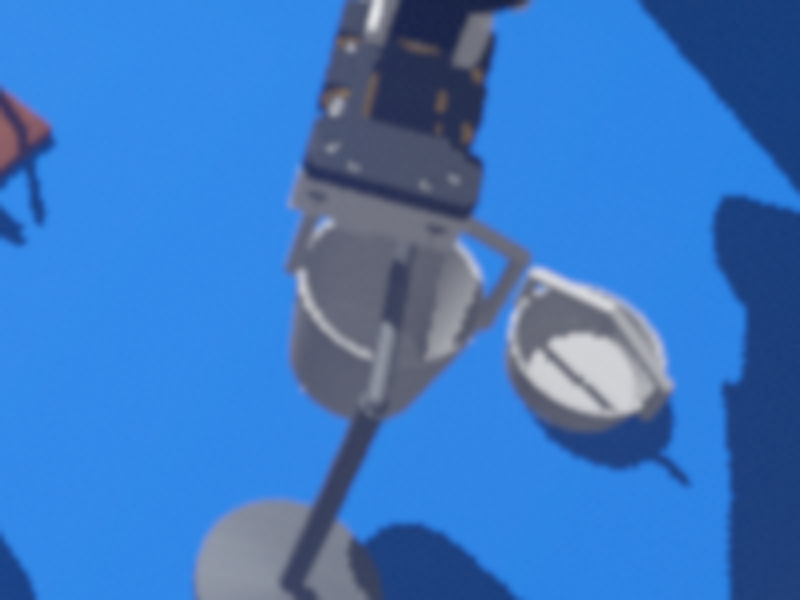

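The hook bar (390,320) passes through the hoop with the peak above it. I'll lower it.

Request:
carry_out([
  [[0, 0, 0.015], 0.0, 1],
  [[0, 0, 0.03], 0.0, 1],
  [[0, 0, 0.038], 0.0, 1],
  [[0, 0, 0.043], 0.0, 1],
  [[0, 0, 0.046], 0.0, 1],
  [[0, 0, 0.046], 0.0, 1],
])

```text
time: 18.15
tool_pos: [0.6133, 0.2253, 0.2165]
ee_rot: [3.141, 0.0, 1.874]
wrist_force: [0.4, 1.0, -0.4]
width: 0.0079
finger_force: 30.0
```

Request:
carry_out([
  [[0, 0, 0.002], 0.0, 1],
  [[0, 0, 0.003], 0.0, 1],
  [[0, 0, 0.003], 0.0, 1],
])

```text
time: 18.52
tool_pos: [0.6134, 0.2254, 0.2139]
ee_rot: [3.141, 0.0, 1.874]
wrist_force: [0.4, -1.5, -0.2]
width: 0.0075
finger_force: 30.0
```

Request:
carry_out([
  [[0, 0, 0.002], 0.0, 1],
  [[0, 0, 0.003], 0.0, 1],
  [[0, 0, 0.003], 0.0, 1],
])

```text
time: 18.9
tool_pos: [0.6135, 0.2256, 0.2127]
ee_rot: [3.139, -0.0, 1.874]
wrist_force: [-1.6, -0.7, 5.5]
width: 0.0079
finger_force: 30.0
```

The hook takes the load. I'll release gently.

Request:
carry_out([
  [[0, 0, -0.001], 0.0, 1],
  [[0, 0, -0.001], 0.0, 0.7],
  [[0, 0, -0.001], 0.0, 0.5],
  [[0, 0, -0.001], 0.0, 0.2],
  [[0, 0, -0.001], 0.0, 0.2],
  [[0, 0, -0.001], 0.0, 0.2],
  [[0, 0, -0.001], 0.0, 0.2],
  [[0, 0, -0.001], 0.0, 0.2],
])

```text
time: 19.9
tool_pos: [0.6133, 0.2253, 0.2115]
ee_rot: [3.141, 0.0, 1.874]
wrist_force: [-0.9, 0.1, -0.5]
width: 0.0378
finger_force: 0.0
```

Request:
carry_out([
  [[0, 0, -0.02], 0.0, 0.2],
  [[0, 0, -0.05], 0.0, 0.2],
  [[0, 0, -0.09], 0.0, 0.2],
  [[0, 0, -0.12], 0.0, 0.2],
  [[0, 0, -0.12], 0.0, 0.2],
  [[0, 0, -0.12], 0.0, 0.2],
  [[0, 0, -0.12], 0.0, 0.2],
  [[0, 0, -0.12], 0.0, 0.2],
  [[0, 0, -0.12], 0.0, 0.2],
  [[0, 0, -0.12], 0.0, 0.2],
])

```text
time: 21.15
tool_pos: [0.6132, 0.2253, 0.3313]
ee_rot: [-3.141, 0.0, 1.874]
wrist_force: [0.3, -0.1, -0.3]
width: 0.0374
finger_force: 0.0
```

```bash
python3 - <<'E'
from ce import *
face(); togo(0,0,0,0)
s=snap("scene"); P=cloud(s).reshape(-1,3)
p=P[np.all((P>[.54,.18,.14])&(P<[.66,.33,.17]),1)]; print("rim",cv2.minAreaRect(p[:,:2].astype(np.float32)),p[:,2].max())
cv2.imwrite("pics/end.png",s["image"][:,:,::-1])
E
```

```text
face: dx/dy,dx/dz,x0 [-0.0105 -0.0026  0.0095] 1558 1752 Y [-0.0711  0.0685] ztop [0.1597]
t 21.2 tcp [0.6132 0.2253 0.3314] yaw 107.38 F [-0.37 -0.    0.31] w 0.0375 -> shift [-0.0319 -0.6525  0.3314] roll 10.738
rim ((0.6055300235748291, 0.2540853023529053), (0.09301349520683289, 0.09471370279788971), 48.68692398071289) 0.16995567224238387
```

View pics/end.png

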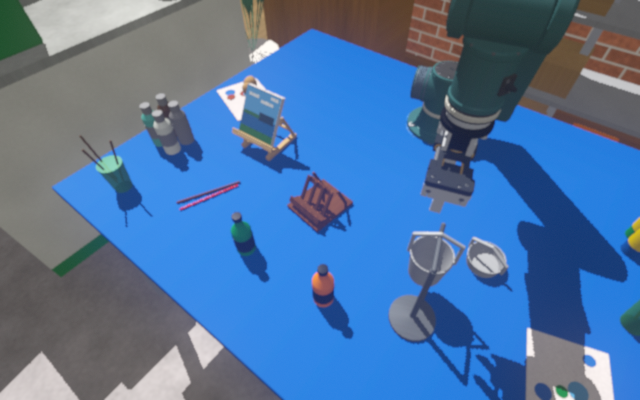

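The canvas stands on the easel at (262,115) and the pail hangs on the hook at (432,250). The pan (487,258) and both bottles are where they were, and the gripper is clear. I'll let it settle briefly, then hand in.

Request:
carry_out([
  [[0, 0, -0.02], 0.0, 0.2],
  [[0, 0, -0.02], 0.0, 0.2],
  [[0, 0, -0.02], 0.0, 0.2],
  [[0, 0, -0.02], 0.0, 0.2],
  [[0, 0, -0.02], 0.0, 0.2],
  [[0, 0, -0.02], 0.0, 0.2],
  [[0, 0, -0.02], 0.0, 0.2],
  [[0, 0, -0.02], 0.0, 0.2],
  [[0, 0, -0.02], 0.0, 0.2],
  [[0, 0, -0.02], 0.0, 0.2],
])

```text
time: 22.5
tool_pos: [0.6132, 0.2253, 0.3515]
ee_rot: [3.142, 0.0, 1.874]
wrist_force: [-0.9, 0.3, -1.2]
width: 0.0379
finger_force: 0.0
```

```bash
python3 -c "
from bench import robot
print(robot.close_job())"
```

```text
the job is handed in; nothing more can be done
None
```

The job is handed in at about 22.5 s: the canvas leans flat and centred on the easel, the tall pail hangs freely on the hook, and the pan and bottles look undisturbed; no verdict came back.

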